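# Find the carrier plate that fits the shaker's pins

### The job

One of the three look-alike carrier plates fits the way the small shaker's two dowel pins are set today; the recesses are underneath, so find out which one by trying them on. Leave that plate seated fully down and flat on the shaker deck over both pins, its narrow nose over the deck's narrow nose, and leave the other plates lying flat, right way up, on the desk. Do not tip over the small oil bottle that stands among them.

Things in the scene. Friction and masses are not known exactly. Their poses are not given: they have to be found in the camera images.
- seat (a point): centre of the top face of the shaker's aluminium deck, z up, 30 mm above the desk. The shaker is fixed: a low white box 104 x 66 mm. The deck has the plates' T-shaped outline, 84 x 50 mm; +x points away from its narrow nose. A plate that fits drops until its underside lies on the deck, its centre over this point, x axes alike, about 1.2 mm of play each way
- fixed_pin (a point): tip of the fixed steel dowel pin, on the deck's middle line, 28 mm from the deck's centre towards the nose. Both pins: 8 mm diameter, 12 mm tall above the deck, the tip chamfered to 6 mm diameter over the last 1.5 mm
- pin_slot (a point): middle of the slot in the deck, on its middle line, 10 mm from the centre at +x. The second pin is clamped in it, up to 12 mm either side of this point along x: its setting differs from day to day, is not measured, and cannot be pushed. A plate that does not fit stays up on this pin's tip, 12 mm above the deck. At any setting one plate fits, near a change-over two may
- plate_1_centre (a point): aluminium carrier plate 84 x 50 mm, 18 mm thick, about 0.16 kg; its nose (x -42 to -17 mm) is 32 mm wide, the rest 50 mm. On top an upright grip rib, 14 mm along x, 44 mm along y, its top 54 mm above the underside. Site: middle of the plate and rib, 27 mm above the underside; +x away from the nose, z up
- plate_2_centre (a point): second loose plate, looks the same. Underneath all plates have two blind recesses, 14 mm deep and 10.5 mm wide, on the middle line y = 0: one 10.5 mm square at x = -28 mm for the fixed pin, and a slot nearer the middle for the second pin, in a different place on each plate; it takes that pin over 8 mm of settings
- plate_3_centre (a point): third loose plate, looks the same; only the place of the slot underneath differs
- oil_bottle_centre (a point): small loose dropper bottle, 30 mm in diameter, 78 mm tall, standing upright between the plates and the shaker; the point is on its axis half-way up, z along the axis. (Beware too of the fixed microscope, 0.5 m tall, right of the work, about x = 0.48 to 0.8 m, y = -0.25 to 0.05 m: with a low hand pass it on the robot's side, drawn in to x below 0.4 m)

How it is judged:
By the outcome, as a careful person would: the job done as asked, in the order asked, and still so for the second after the job is handed in, with the robot touching nothing.
It also fails if it takes over 72 s, if anything falls off the work surface, if the arm or the gripper's body presses on something with over 40 N, if the wrist force passes 120 N, or if a joint passes its speed limit or range.

### The arm

A 6-joint arm with a two-finger parallel gripper is mounted at the origin on a cart in front of the work surface, level with it; the furniture and walls round the work are solid. World frame = base frame: x ahead of the robot, y to its left, z up, the work surface at z = 0. Lengths are in m, angles in rad, forces in N, time in s.
With the tool pointing down it reaches from about 0.275 to 0.725 m from the base axis. Payload 15.9 kg.
Tool frame: the origin (TCP) lies midway between the tips of the shut fingers; the grasp point (between the pads) lies 19 mm behind it; z points along the fingers, y is the line along which they close (so a half turn about z gives the same grasp; the last joint's range is limited). The gripper opens to 85 mm and grips with 20 to 120 N. Pads are 22 mm wide; open, the fingers measure 114 mm over their backs; the gripper's body (76 mm by 85 mm) begins 54 mm behind the grasp point. The pads swing forward as they close: fully open they stand 13 mm farther back than shut.
Start: joints at [-1.143, 0.213, -0.034, 1.323, 0, 1.571], TCP at [0.207, -0.455, 0.203] pointing down, gripper open.
Joint ranges: [-2.98, 2.98], [-0.74, 1.72], [-1.14, 1.35], [-2.1, 2.04], [-1.57, 1.44], [-3.14, 3.14]. Speed limits (rad/s): [1.89, 1.89, 2.39, 2.57, 3.14, 3.14].

### API

Orientations are given as a rotation vector (axis times angle).
In Python, from rig import manip gives the robot as it stands.
- The arm moves only by the shell command python3 -m inch 'ROWS' [OPENING] [FORCE]. ROWS is JSON, a list of rows, each an object of numbers: "tx", "ty", "tz": the shift along the world's x, y, z in cm; "ax", "ay", "az": the turn, a rotation vector about the world's x, y, z in rad. A call has 1 to 12 rows; each row is the pose to reach, as a shift and turn from the pose commanded when the call began; what a row does not reach only later rows make up. A row lasts 1/10 s, in which the tool goes at most 50 mm and 8.59 degrees, less where a joint would pass 70% of its speed; a pose out of reach is approached as far as the arm can. A call with a gripper value outside its range is refused whole. OPENING is the finger opening in cm, from 0 to 8.54, set as the call begins (- or left out, the last holds). The fingers move at their own pace and stop on an object; FORCE is the grip in N (left out, the last holds). Time passes only in rows, so rows that repeat a pose let the fingers close. It gives the time, the measured TCP pose, the force and the opening at its end, in the units of the state.
- manip.get_obs(): the state, without advancing time (a new reading comes with each control period).
- manip.camera(name): name is "scene" or "top"; returns a dict with "pixels" (480x640x3 uint8, red, green, blue), "camera_matrix" (3x3 intrinsics, pixels), "view" (4x4, takes a point from world to camera coordinates). Camera axes: x right, y down, z forward; pixel columns grow to the right and rows downward; lengths in m; the calibration is good to about 2 mm. A picture is of the moment at which its call begins. There is no depth.
- manip.finish_job(): hands the job in, once; it reports no verdict.
Trained networks look in the newest picture that a camera, given by its name, has taken for a name from the list of things; names that differ only in an ending like _2 or _b are one class to them, and where a whole thing is asked for, a point or a joint stands for the part that bears it (a point fixed in the world has none). Each returns a list of dicts, best first, with "score" (0 to 1); they miss things now and then, are a little off and sometimes report something else, mostly with a low value. They report only what shows in the picture. A call takes as long as a camera call.
- manip.boxes_of(camera, name): "bbox" ([left, top, width, height] in pixels, round what is visible of it).
- manip.pinpoint(camera, name): "point" ([row, column] in pixels: a listed point, or the origin of a listed thing).
The state is a dict: "time": time; "qpos": joint angles; "joint_velocities": joint speeds; "joint_efforts": joint torques, N m; "position": TCP position; "ee_rot": TCP orientation; "ft_force": force on the tool from outside, world axes, zero at the start; "torque": the same for the moment, N m; "width": opening from 0.0 (shut) to 1.0 (fully open).
Only numpy, scipy, OpenCV 4.12 (cv2) and the standard library are available. Lean on these libraries where they do the work, as an engineer would, in place of code of your own. Each camera call takes 0.05 s, during which the arm holds its last target. There are 200 camera calls.

## Working session

There is one attempt and no reset: what is moved stays moved. The work goes in short steps, Python scripts to look and compute and a shell command to move; the robot and the scene stay as the last step left them, time stands still between calls to the robot, and variables do not carry over. Pictures are saved under pics/ and viewed, on a budget of 10 in all, crops included, one or two more only if the job needs it, and the job is handed in when it is done.

```bash
mkdir -p pics; cat > h.py <<'E'
from rig import manip
import numpy as np, cv2
def snap(n,f=None):
    c=manip.camera(n)
    if f: cv2.imwrite('pics/'+f,c['pixels'][:,:,::-1])
    return c
def proj(c,p):
    q=c['view']@np.r_[p,1]; q=c['camera_matrix']@q[:3]; return q[:2]/q[2]
def back(c,uv,z):
    K=np.linalg.inv(c['camera_matrix']); R=c['view'][:3,:3]; t=c['view'][:3,3]
    d=R.T@(K@np.r_[uv,1]); o=-R.T@t
    return o+d*(z-o[2])/d[2]
E
python3 - <<'E'
from h import *
for n in('top','scene'):
    c=snap(n,n+'1.png'); print(n,(-c['view'][:3,:3].T@c['view'][:3,3]).round(3))
    for k,z in(('seat',.03),('fixed_pin',.042),('pin_slot',.03),('plate_1_centre',.027),('oil_bottle_centre',.039)):
        for d in manip.pinpoint(n,k)[:4]:
            r,cc=d['point']; print(k,round(d['score'],2),np.round([cc,r]),back(c,[cc,r],z).round(4))
o=manip.get_obs();print(o)
E
```

```text
top [0.411 0.295 0.911]
seat 0.57 [376. 274.] [0.4209 0.1967 0.03  ]
fixed_pin 0.85 [344. 207.] [0.5483 0.2543 0.042 ]
pin_slot 0.77 [354. 189.] [0.5836 0.2343 0.03  ]
plate_1_centre 0.64 [297. 273.] [0.4262 0.3457 0.027 ]
plate_1_centre 0.28 [352. 188.] [0.5868 0.2392 0.027 ]
oil_bottle_centre 0.53 [324. 233.] [0.4993 0.2932 0.039 ]
scene [ 0.745 -0.199  0.706]
seat 0.81 [351. 293.] [0.5756 0.2418 0.03  ]
fixed_pin 0.86 [346. 279.] [0.5582 0.2567 0.042 ]
pin_slot 0.87 [358. 301.] [0.5939 0.2327 0.03  ]
plate_1_centre 0.69 [304. 225.] [0.4222 0.3491 0.027 ]
plate_1_centre 0.63 [322. 255.] [0.4897 0.2958 0.027 ]
oil_bottle_centre 0.79 [324. 257.] [0.4996 0.2862 0.039 ]
{'time': 0.6, 'qpos': array([-1.14301538e+00,  2.12882854e-01, -3.44012504e-02,  1.32347665e+00,
        2.12134303e-06,  1.57080467e+00]), 'joint_velocities': array([-0.00019894,  0.00175798,  0.0016835 ,  0.00146814, -0.00111716,
       -0.00035703]), 'joint_efforts': array([-1.41410041e-03, -6.85684061e+01,  4.87207747e+01,  1.24379530e-03,
       -3.63392303e-05,  2.83768342e-09]), 'position': array([ 0.20742565, -0.45494096,  0.20251391]), 'ee_rot': array([3.06997288e+00, 6.66824781e-01, 1.51178729e-05]), 'ft_force': array([0.71634105, 0.21886341, 0.64723601]), 'torque': array([0.00694538, 0.06244187, 0.01736742]), 'width': 1.0046460641622195}
```

View pics/top1.png

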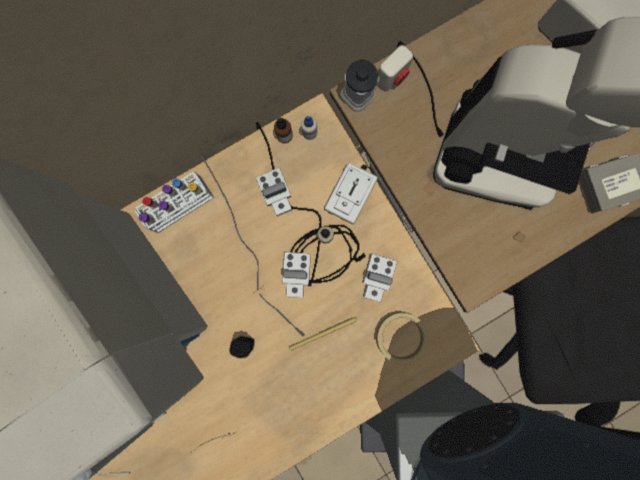

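View pics/scene1.png

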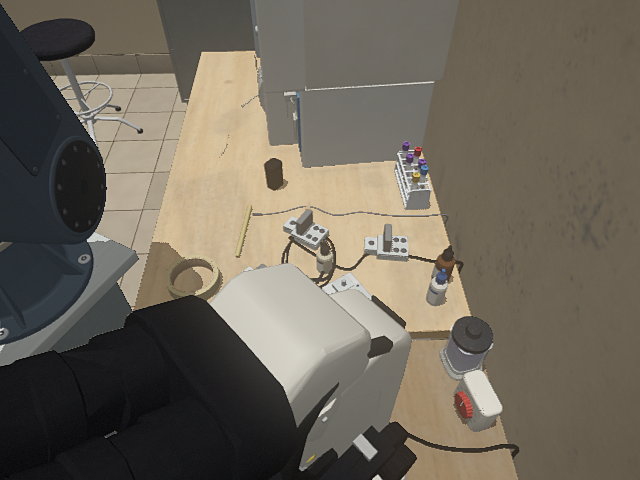

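The top view shows plates at about (272,187), (296,273) and (379,275), the shaker at (350,193), and the bottle at (324,234). The arm hides much of the work in the scene view. I'll enlarge the work area.

```bash
python3 - <<'E'
from h import *
im=cv2.imread('pics/top1.png')[160:310,240:410]
cv2.imwrite('pics/crop1.png',cv2.resize(im,None,fx=4,fy=4,interpolation=cv2.INTER_CUBIC))
c=snap('top'); print(c['camera_matrix'].round(1).tolist(),c['view'].round(4).tolist())
E
```

```text
[[468.2, 0.0, 328.2], [0.0, 468.2, 244.0], [0.0, 0.0, 1.0]] [[-0.0178, -0.9998, 0.0089, 0.2939], [-0.9968, 0.017, -0.078, 0.4755], [0.0778, -0.0103, -0.9969, 0.8797], [0.0, 0.0, 0.0, 1.0]]
```

View pics/crop1.png

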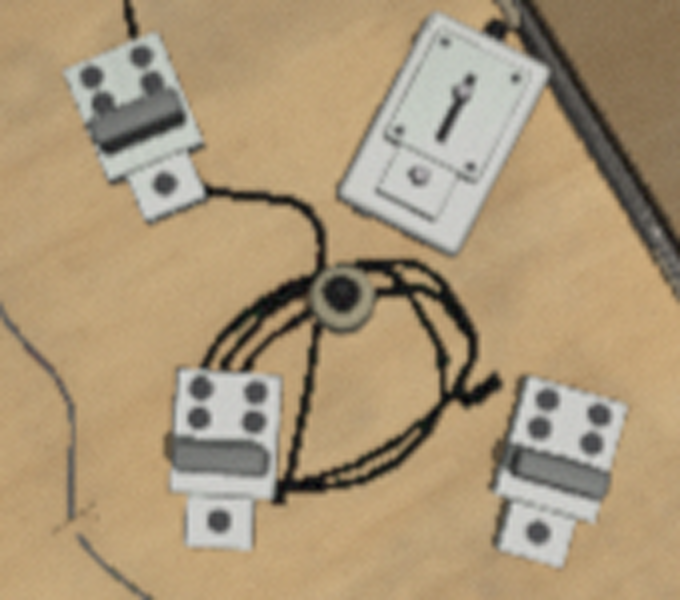

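The crop shows the three plates with their noses pointing towards the robot. The shaker is at upper right, with the fixed pin at crop (419,175) and the second pin near the far end of its slot at (463,88). The bottle is at (342,295). Next I'll fit the outlines to subpixel accuracy.

```bash
cat >> h.py <<'E'
from scipy.optimize import minimize
from scipy.ndimage import map_coordinates
T=np.array([[-42,-16],[-17,-16],[-17,-25],[42,-25],[42,25],[-17,25],[-17,16],[-42,16]])/1000.
B=np.array([[-52,-33],[52,-33],[52,33],[-52,33]])/1000.
def fit(c,poly,p0,z,mode='step',d=1.0,span=(.006,.006,.12),robust=True):
    g=cv2.cvtColor(c['pixels'],cv2.COLOR_RGB2GRAY).astype(float); g=cv2.GaussianBlur(g,(0,0),.6)
    P=[];N=[]
    for a,b in zip(poly,np.roll(poly,-1,0)):
        n=int(np.linalg.norm(b-a)/.001); t=(np.arange(n)+.5)/n
        P.append(a+(b-a)*t[:,None]); e=(b-a)/np.linalg.norm(b-a); N.append(np.tile([e[1],-e[0]],(n,1)))
    P=np.vstack(P);N=np.vstack(N)
    def s(p):
        R=np.array([[np.cos(p[2]),-np.sin(p[2])],[np.sin(p[2]),np.cos(p[2])]])
        def samp(o):
            w=np.c_[(P+N*o)@R.T+p[:2],np.full(len(P),z)]
            q=(w@c['view'][:3,:3].T+c['view'][:3,3])@c['camera_matrix'].T; q=q[:,:2]/q[:,2:]
            return map_coordinates(g,[q[:,1],q[:,0]],order=1)
        h=.0018*d
        if mode=='step': v=samp(-h)-samp(h)
        else: v=samp(-h)+samp(h)-2*samp(0)
        return -np.clip(v,-20,60).mean()
    from scipy.optimize import differential_evolution as DE
    r=DE(s,[(p0[i]-span[i],p0[i]+span[i]) for i in range(3)],seed=1,maxiter=60,popsize=12,tol=1e-6)
    return r.x,-r.fun
E
python3 - <<'E'
from h import *
c=snap('top')
def px(u,v): return np.array([240+u/4,160+v/4])
for nm,w,n in(('A',(130,95),(170,200)),('B',(228,415),(220,525)),('C',(568,430),(535,540))):
    a=back(c,px(*w),.018)[:2];b=back(c,px(*n),.018)[:2]; th=np.arctan2(*(a-b)[::-1]); p0=[*((a*.55+b*.45)),th]
    x,s=fit(c,T,p0,.018,span=(.02,.02,.25)); print(nm,np.round(p0,3),x.round(4),np.degrees(x[2]).round(1),round(s,1))
for z in(.026,.028,.03):
    m=np.mean([back(c,px(*q),z)[:2] for q in((432,12),(548,72),(340,190),(458,250))],0)
    x,s=fit(c,B,[*m,-.5],z,span=(.012,.012,.25)); print('box',z,x.round(4),round(s,1))
x,s=fit(c,T,x,.03,'line',span=(.012,.012,.12)); print('deckline',x.round(4),round(s,1))
for k,q,z in(('fp',(419,173),.042),('sp',(464,86),.042),('slotlo',(441,141),.03),('slothi',(468,76),.03)):
    w=back(c,px(*q),z)[:2]; R=np.array([[np.cos(x[2]),np.sin(x[2])],[-np.sin(x[2]),np.cos(x[2])]]); print(k,w.round(4),(R@(w-x[:2])*1000).round(1))
print('bottle',back(c,px(342,293),.078))
E
```

```text
A [0.576 0.383 0.35 ] [0.5838 0.3862 0.3782] 21.7 26.7
B [ 0.42   0.348 -0.085] [ 0.4238  0.3486 -0.0922] -5.3 27.5
C [ 0.41   0.191 -0.318] [ 0.4141  0.1919 -0.3051] -17.5 30.8
box 0.026 [ 0.5788  0.2379 -0.4881] 27.9
box 0.028 [ 0.5785  0.2378 -0.4896] 27.4
box 0.03 [ 0.5782  0.2377 -0.4896] 27.1
deckline [ 0.5825  0.2467 -0.4903] 12.9
fp [0.5548 0.2535] [-27.5  -7.1]
sp [0.5959 0.2314] [19.  -7.2]
slotlo [0.5721 0.2421] [-7. -9.]
slothi [0.6032 0.2285] [26.9 -6.3]
bottle [0.4952462  0.29073448 0.078     ]
```

```bash
python3 - <<'E'
from h import *
c=snap('top')
x0=np.array([.5785,.2378]);th=-.489
R=np.array([[np.cos(th),-np.sin(th)],[np.sin(th),np.cos(th)]])
S=7; u,v=np.meshgrid(np.arange(770),np.arange(532))
l=np.stack([(u-385)/S,-(v-266)/S],-1)/1000
w=l@R.T+x0; w=np.concatenate([w,np.full(w.shape[:2]+(1,),.03)],-1)
q=(w@c['view'][:3,:3].T+c['view'][:3,3])@c['camera_matrix'].T; q=(q[...,:2]/q[...,2:]).astype(np.float32)
im=cv2.remap(np.ascontiguousarray(c['pixels'][:,:,::-1]),q[...,0],q[...,1],cv2.INTER_CUBIC)
for mm in range(-50,60,10):
    cv2.line(im,(385+mm*S,0),(385+mm*S,8),(0,0,255),2); cv2.line(im,(0,266-mm*S),(8,266-mm*S),(0,0,255),2)
cv2.imwrite('pics/rect.png',im)
for z in(.03,):
  for m in('line',):
    print(fit(c,T,[*x0,th],.03,m,span=(.005,.005,.04)),fit(c,T,[*x0,th],.03,m,d=1.5,span=(.005,.005,.04)))
E
```

```text
(array([ 0.57910749,  0.24046485, -0.49348561]), np.float64(13.73224138110604)) (array([ 0.57906877,  0.24053176, -0.49508324]), np.float64(21.15591264653938))
```

View pics/rect.png

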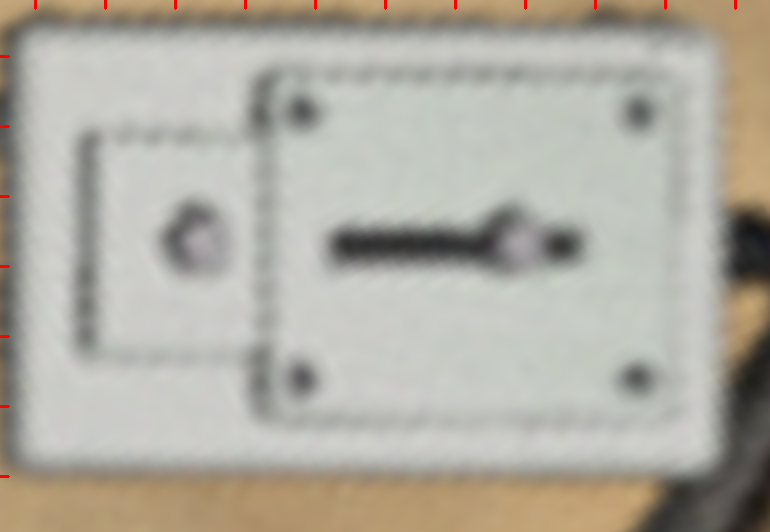

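The rectified view puts the deck centre about 3 mm to +y of the box fit. The line fit agrees: seat ≈ (0.579, 0.2405), yaw −0.494. The second pin is about 7 mm beyond the slot middle. I'll try the nearest plate first, C at (0.414, 0.192).

```bash
python3 -m inch '[{"tx":5,"ty":18,"az":0.2},{"tx":10,"ty":33,"az":0.5},{"tx":20.7,"ty":64.7,"az":0.838},{"tx":20.7,"ty":64.7,"az":0.838},{"tx":20.7,"ty":64.7,"az":0.838},{"tx":20.7,"ty":64.7,"az":0.838},{"tx":20.7,"ty":64.7,"az":0.838},{"tx":20.7,"ty":64.7,"az":0.838},{"tx":20.7,"ty":64.7,"az":0.838},{"tx":20.7,"ty":64.7,"az":0.838},{"tx":20.7,"ty":64.7,"az":0.838},{"tx":20.7,"ty":64.7,"az":0.838}]' 6
```

```text
invalid input at $[0]: expected keys tx, ty, tz, ax, ay, az
```

```bash
python3 -m inch '[{"tx":10,"ty":33,"tz":0,"ax":0,"ay":0,"az":0.5},{"tx":10,"ty":33,"tz":0,"ax":0,"ay":0,"az":0.5},{"tx":20.7,"ty":64.7,"tz":0,"ax":0,"ay":0,"az":0.838},{"tx":20.7,"ty":64.7,"tz":0,"ax":0,"ay":0,"az":0.838},{"tx":20.7,"ty":64.7,"tz":0,"ax":0,"ay":0,"az":0.838},{"tx":20.7,"ty":64.7,"tz":0,"ax":0,"ay":0,"az":0.838},{"tx":20.7,"ty":64.7,"tz":0,"ax":0,"ay":0,"az":0.838},{"tx":20.7,"ty":64.7,"tz":0,"ax":0,"ay":0,"az":0.838},{"tx":20.7,"ty":64.7,"tz":0,"ax":0,"ay":0,"az":0.838},{"tx":20.7,"ty":64.7,"tz":0,"ax":0,"ay":0,"az":0.838},{"tx":20.7,"ty":64.7,"tz":0,"ax":0,"ay":0,"az":0.838},{"tx":20.7,"ty":64.7,"tz":0,"ax":0,"ay":0,"az":0.838}]' 6
```

```text
time: 1.95
position: [0.3847, 0.1003, 0.2028]
ee_rot: [2.533, 1.858, 0.001]
ft_force: [2.3, -1.6, -1.1]
width: 0.706
```

```bash
python3 -m inch '[{"tx":0,"ty":0,"tz":0,"ax":0,"ay":0,"az":0},{"tx":0,"ty":0,"tz":0,"ax":0,"ay":0,"az":0},{"tx":0,"ty":0,"tz":0,"ax":0,"ay":0,"az":0}]'
```

```text
time: 2.25
position: [0.3843, 0.0973, 0.2025]
ee_rot: [2.534, 1.857, -0.0]
ft_force: [-0.3, -0.2, -0.5]
width: 0.704
```

```bash
python3 -m inch '[{"tx":3.0,"ty":9.5,"tz":-5,"ax":0,"ay":0,"az":0},{"tx":3.0,"ty":9.5,"tz":-5,"ax":0,"ay":0,"az":0},{"tx":3.0,"ty":9.5,"tz":-10,"ax":0,"ay":0,"az":0},{"tx":3.0,"ty":9.5,"tz":-10,"ax":0,"ay":0,"az":0},{"tx":3.0,"ty":9.5,"tz":-12,"ax":0,"ay":0,"az":0},{"tx":3.0,"ty":9.5,"tz":-15,"ax":0,"ay":0,"az":0},{"tx":3.0,"ty":9.5,"tz":-17.8,"ax":0,"ay":0,"az":0},{"tx":3.0,"ty":9.5,"tz":-17.8,"ax":0,"ay":0,"az":0},{"tx":3.0,"ty":9.5,"tz":-17.8,"ax":0,"ay":0,"az":0}]' && python3 -c "
from h import *
snap('scene','s2.png')
im=cv2.imread('pics/s2.png'); cv2.imwrite('pics/s2c.png',cv2.resize(im[170:370,200:460],None,fx=3,fy=3,interpolation=2))"
```

```text
time: 3.15
position: [0.4151, 0.192, 0.0261]
ee_rot: [2.535, 1.856, 0.001]
ft_force: [-0.0, 0.5, 0.4]
width: 0.704
```

View pics/s2c.png

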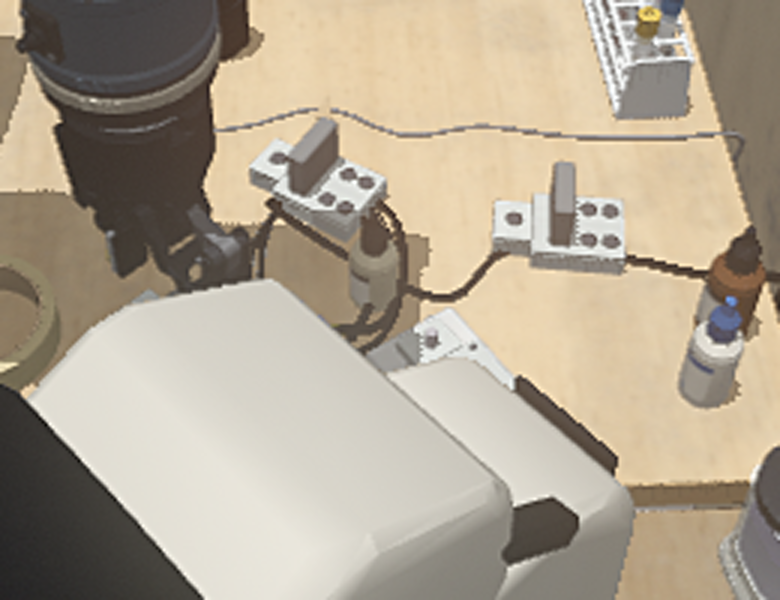

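The scene view shows the gripper coming down over plate C at about (180,250). The bottle is upright, and the microscope hides most of the shaker. I'll grip and lift.

```bash
python3 -m inch '[{"tx":0,"ty":0,"tz":0,"ax":0,"ay":0,"az":0},{"tx":0,"ty":0,"tz":0,"ax":0,"ay":0,"az":0},{"tx":0,"ty":0,"tz":0,"ax":0,"ay":0,"az":0},{"tx":0,"ty":0,"tz":0,"ax":0,"ay":0,"az":0},{"tx":0,"ty":0,"tz":0,"ax":0,"ay":0,"az":0},{"tx":0,"ty":0,"tz":0,"ax":0,"ay":0,"az":0},{"tx":0,"ty":0,"tz":0,"ax":0,"ay":0,"az":0}]' 0 50 && python3 -m inch '[{"tx":0,"ty":0,"tz":3,"ax":0,"ay":0,"az":0},{"tx":0,"ty":0,"tz":7,"ax":0,"ay":0,"az":0},{"tx":0,"ty":0,"tz":10,"ax":0,"ay":0,"az":0},{"tx":0,"ty":0,"tz":10,"ax":0,"ay":0,"az":0},{"tx":0,"ty":0,"tz":10,"ax":0,"ay":0,"az":0}]'
```

```text
time: 3.9
position: [0.4153, 0.1933, 0.0252]
ee_rot: [2.533, 1.858, 0.002]
ft_force: [-0.1, -0.3, 8.8]
width: -0.001
time: 4.4
position: [0.4149, 0.1932, 0.1249]
ee_rot: [2.533, 1.858, 0.002]
ft_force: [0.5, 0.4, 0.2]
width: -0.001
```

Gripper shut on nothing, so I'm looking from the top.

```bash
python3 -c "
from h import *
c=snap('top','t3.png')
im=cv2.imread('pics/t3.png'); cv2.imwrite('pics/t3c.png',cv2.resize(im[160:340,240:440],None,fx=3,fy=3,interpolation=2))
print(proj(c,[.4149,.1932,.125]),proj(c,[.4141,.1919,.054]),proj(c,[.4151,.192,.026]))"
```

```text
[384.54572228 277.09672742] [380.26384077 277.81772645] [378.42137183 277.3778423 ]
```

View pics/t3c.png

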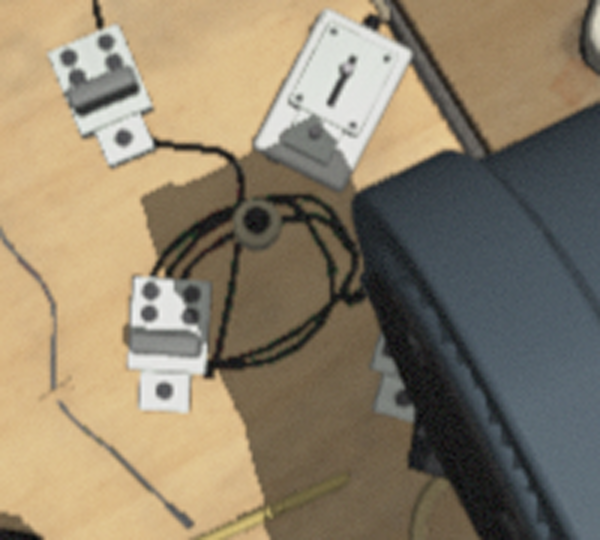

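```bash
python3 - <<'E'
from h import *
c=snap('scene','s3.png')
def l(p): return ((proj(c,p)-[200,170])*3).round()
t=np.array([.4151,.192,.035]); e=np.array([.954,-.3,0])*.032; f=np.array([.3,.954,0])*.032
print(l(t),'y:',l(t+e),l(t-e),'x:',l(t+f),l(t-f),'plate rib top',l([.4141,.1919,.054]))
im=cv2.imread('pics/s3.png'); cv2.imwrite('pics/s3c.png',cv2.resize(im[170:370,200:460],None,fx=3,fy=3,interpolation=2))
print(l([.4149,.1932,.125]))
E
```

```text
[172. 323.] y: [207. 354.] [138. 292.] x: [213. 292.] [129. 354.] plate rib top [167. 303.]
[156. 222.]
```

View pics/s3c.png

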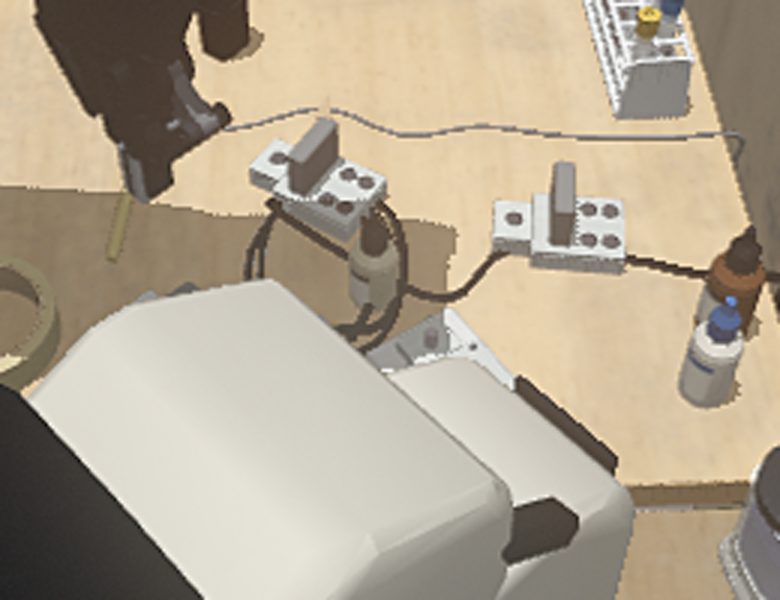

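The scene view shows the fingertip at about (150,190), not where the reported TCP projects, (156,222). I'll zoom in with the tool frame overlaid.

```bash
python3 - <<'E'
from h import *
c=snap('scene'); im=c['pixels'][:,:,::-1]
x0,y0,S=200,140,7
im=np.ascontiguousarray(cv2.resize(im[y0:y0+85,x0:x0+100],None,fx=S,fy=S,interpolation=2))
o=manip.get_obs()['position']
def m(p,col): cv2.circle(im,tuple(int(v) for v in (proj(c,p)-[x0,y0]+.5)*S),4,col,-1)
for h in(0,.019,.05,.073): m(o+[0,0,h],(0,0,255))
for s in(.01,.02,.03,.04,.05): m(o+np.array([.954,-.3,0])*s,(0,255,0)); m(o+np.array([.3,.954,0])*s,(255,0,0))
cv2.imwrite('pics/z.png',im)
E
```

```text
(no output)
```

View pics/z.png

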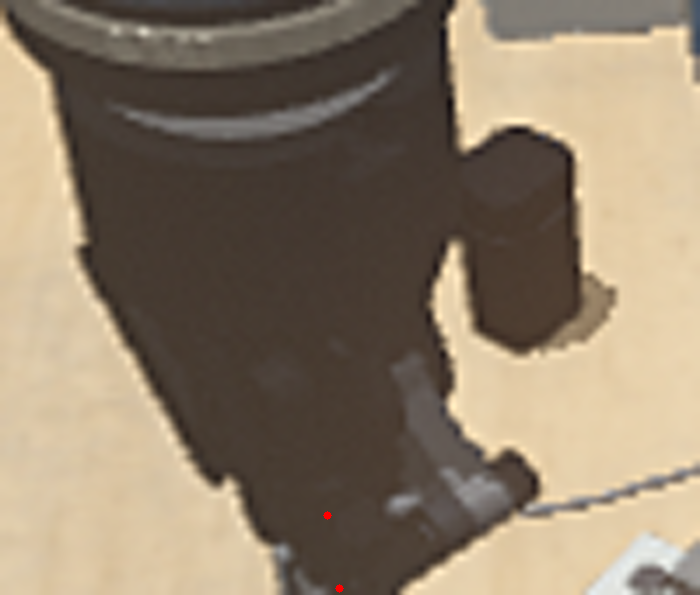

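```bash
python3 - <<'E'
from h import *
c=snap('scene'); im=c['pixels'][:,:,::-1]
x0,y0,S=215,200,10
im=np.ascontiguousarray(cv2.resize(im[y0:y0+55,x0:x0+75],None,fx=S,fy=S,interpolation=2))
im=np.clip(im.astype(float)*1.8,0,255).astype(np.uint8)
o=manip.get_obs()['position']
def m(p,col): cv2.circle(im,tuple(int(v) for v in (proj(c,p)-[x0,y0]+.5)*S),3,col,-1)
for h in(0,.019,.05,.073): m(o+[0,0,h],(0,0,255))
for s in(.01,.02,.03,.04,.05): m(o+np.array([.954,-.3,0])*s,(0,255,0)); m(o+np.array([.3,.954,0])*s,(255,0,0))
cv2.imwrite('pics/z2.png',im)
E
```

```text
(no output)
```

View pics/z2.png

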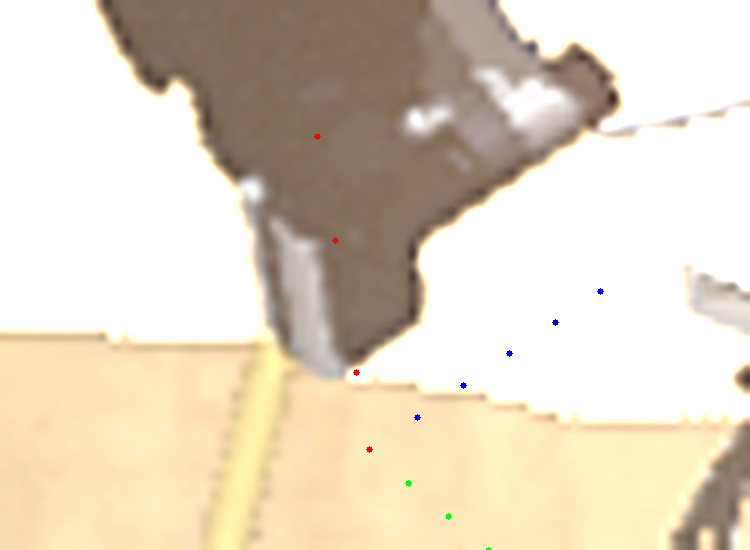

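The gripper is shut and the true tips sit about 25–30 mm above the reported TCP. The 8.8 N during closing fits the tips touching the rib's top, 54 mm up. So the real tip z is about reported z + 0.029. I'll reopen and go lower, watching the force.

```bash
python3 -m inch '[{"tx":0,"ty":0,"tz":0,"ax":0,"ay":0,"az":0},{"tx":0,"ty":0,"tz":0,"ax":0,"ay":0,"az":0},{"tx":0,"ty":0,"tz":0,"ax":0,"ay":0,"az":0},{"tx":0,"ty":-0.1,"tz":-4,"ax":0,"ay":0,"az":0},{"tx":0,"ty":-0.1,"tz":-8,"ax":0,"ay":0,"az":0},{"tx":0,"ty":-0.1,"tz":-10,"ax":0,"ay":0,"az":0},{"tx":0,"ty":-0.1,"tz":-11,"ax":0,"ay":0,"az":0},{"tx":0,"ty":-0.1,"tz":-11.5,"ax":0,"ay":0,"az":0},{"tx":0,"ty":-0.1,"tz":-11.5,"ax":0,"ay":0,"az":0}]' 6 && python3 -m inch '[{"tx":0,"ty":0,"tz":-0.5,"ax":0,"ay":0,"az":0},{"tx":0,"ty":0,"tz":-0.9,"ax":0,"ay":0,"az":0},{"tx":0,"ty":0,"tz":-0.9,"ax":0,"ay":0,"az":0}]'
```

```text
time: 5.5
position: [0.4148, 0.1921, 0.0098]
ee_rot: [2.533, 1.858, 0.0]
ft_force: [0.1, -0.2, 0.3]
width: 0.698
time: 5.8
position: [0.4146, 0.192, 0.0004]
ee_rot: [2.533, 1.858, 0.0]
ft_force: [0.0, -0.9, 1.0]
width: 0.705
```

```bash
python3 -m inch '[{"tx":0,"ty":0,"tz":-0.2,"ax":0,"ay":0,"az":0},{"tx":0,"ty":0,"tz":-0.2,"ax":0,"ay":0,"az":0},{"tx":0,"ty":0,"tz":-0.2,"ax":0,"ay":0,"az":0},{"tx":0,"ty":0,"tz":-0.2,"ax":0,"ay":0,"az":0},{"tx":0,"ty":0,"tz":-0.2,"ax":0,"ay":0,"az":0},{"tx":0,"ty":0,"tz":-0.2,"ax":0,"ay":0,"az":0}]' 0 50
```

```text
time: 6.4
position: [0.4147, 0.1921, -0.0013]
ee_rot: [2.533, 1.858, 0.0]
ft_force: [-1.0, -0.2, 5.6]
width: 0.15
```

Gripped: the opening is about 13 mm, which is the rib's thickness. I'll lift, carry and hover over the seat.

```bash
python3 -m inch '[{"tx":0,"ty":0,"tz":3,"ax":0,"ay":0,"az":0},{"tx":0,"ty":0,"tz":7,"ax":0,"ay":0,"az":0},{"tx":0,"ty":0,"tz":11,"ax":0,"ay":0,"az":0},{"tx":4,"ty":1.2,"tz":12,"ax":0,"ay":0,"az":0},{"tx":8,"ty":2.3,"tz":12,"ax":0,"ay":0,"az":-0.1},{"tx":12,"ty":3.5,"tz":12,"ax":0,"ay":0,"az":-0.188},{"tx":15,"ty":4.4,"tz":12,"ax":0,"ay":0,"az":-0.188},{"tx":16.5,"ty":4.84,"tz":12,"ax":0,"ay":0,"az":-0.188},{"tx":16.5,"ty":4.84,"tz":9,"ax":0,"ay":0,"az":-0.188},{"tx":16.5,"ty":4.84,"tz":6.5,"ax":0,"ay":0,"az":-0.188},{"tx":16.5,"ty":4.84,"tz":6.0,"ax":0,"ay":0,"az":-0.188},{"tx":16.5,"ty":4.84,"tz":6.0,"ax":0,"ay":0,"az":-0.188}]' && python3 -c "
from h import *
c=snap('top','t4.png')
im=cv2.imread('pics/t4.png'); cv2.imwrite('pics/t4c.png',cv2.resize(im[130:290,240:440],None,fx=4,fy=4,interpolation=2)[:600])
print(proj(c,[.5796,.2405,.06]))"
```

```text
time: 7.6
position: [0.5789, 0.2401, 0.058]
ee_rot: [-2.696, -1.612, 0.003]
ft_force: [-0.0, -0.5, -2.4]
width: 0.15
[351.93693959 188.22358879]
```

View pics/t4c.png

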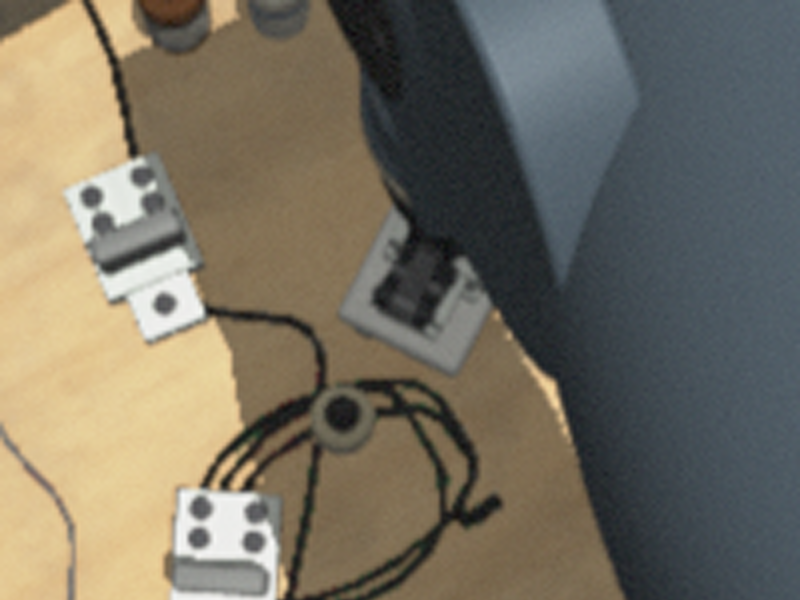

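```bash
python3 - <<'E'
from h import *
c=snap('top')
def l(p): return ((proj(c,p)-[240,130]+.5)*4).round()
p=manip.get_obs()['position']; R=np.array([[.881,.474],[-.474,.881]])
for h in(0,.019,.06,.1,.15,.2): print('axis',h,l(p+[0,0,h]))
for z in(.03,.077):
  print(z,[l(np.r_[p[:2]+R@t,z]).tolist() for t in T])
print(manip.get_obs()['ft_force'])
s=snap('scene')
x0,y0,S=270,200,5
im=np.ascontiguousarray(cv2.resize(s['pixels'][y0:y0+120,x0:x0+150,::-1],None,fx=S,fy=S,interpolation=2))
for t in T: cv2.circle(im,tuple(int(v) for v in (proj(s,np.r_[p[:2]+R@t,.077])-[x0,y0]+.5)*S),3,(0,0,255),-1)
cv2.circle(im,tuple(int(v) for v in (proj(s,p+[0,0,.029])-[x0,y0]+.5)*S),3,(0,255,0),-1)
cv2.imwrite('pics/s5.png',im)
E
```

```text
axis 0 [449. 234.]
axis 0.019 [452. 226.]
axis 0.06 [458. 206.]
axis 0.1 [464. 186.]
axis 0.15 [473. 156.]
axis 0.2 [483. 123.]
0.03 [[435.0, 339.0], [459.0, 293.0], [476.0, 302.0], [532.0, 193.0], [439.0, 146.0], [383.0, 254.0], [399.0, 262.0], [375.0, 309.0]]
0.077 [[441.0, 325.0], [466.0, 276.0], [484.0, 285.0], [543.0, 170.0], [445.0, 120.0], [385.0, 234.0], [403.0, 243.0], [378.0, 292.0]]
[-0.55791172  0.12159037 -1.89356084]
```

View pics/s5.png

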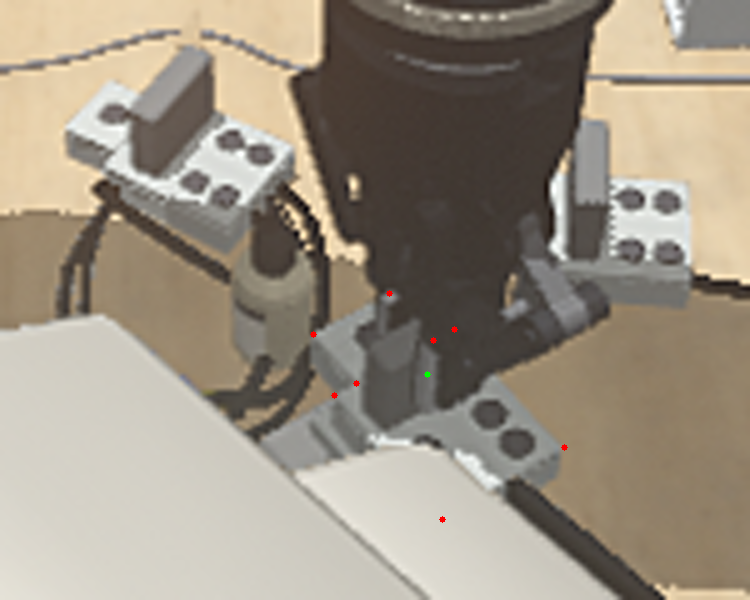

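The plate is held correctly, nose towards the deck nose, with its corners within about 2 px of where they should be. I've viewed 11 pictures, so from here I'll mostly go by numbers. Lowering in small steps to find the contact height.

```bash
python3 -m inch '[{"tx":0.05,"ty":0.03,"tz":-0.9,"ax":0,"ay":0,"az":0},{"tx":0.05,"ty":0.03,"tz":-1.4,"ax":0,"ay":0,"az":0},{"tx":0.05,"ty":0.03,"tz":-1.4,"ax":0,"ay":0,"az":0}]' && python3 -m inch '[{"tx":0,"ty":0,"tz":-0.3,"ax":0,"ay":0,"az":0},{"tx":0,"ty":0,"tz":-0.5,"ax":0,"ay":0,"az":0},{"tx":0,"ty":0,"tz":-0.5,"ax":0,"ay":0,"az":0}]'
```

```text
time: 8.05
position: [0.5795, 0.2405, 0.0437]
ee_rot: [-2.696, -1.612, 0.002]
ft_force: [-0.8, 0.3, -1.3]
width: 0.154
time: 8.35
position: [0.5799, 0.2407, 0.0392]
ee_rot: [-2.696, -1.612, 0.001]
ft_force: [-0.7, 0.1, -1.9]
width: 0.152
```

```bash
python3 -m inch '[{"tx":0,"ty":0,"tz":-0.2,"ax":0,"ay":0,"az":0},{"tx":0,"ty":0,"tz":-0.2,"ax":0,"ay":0,"az":0}]' && python3 -m inch '[{"tx":0,"ty":0,"tz":-0.2,"ax":0,"ay":0,"az":0},{"tx":0,"ty":0,"tz":-0.2,"ax":0,"ay":0,"az":0}]'
```

```text
time: 8.55
position: [0.5799, 0.2407, 0.0373]
ee_rot: [-2.696, -1.612, 0.0]
ft_force: [-0.4, -0.0, -1.6]
width: 0.154
time: 8.75
position: [0.5799, 0.2406, 0.0352]
ee_rot: [-2.696, -1.612, 0.001]
ft_force: [0.9, -0.8, -1.5]
width: 0.154
```

```bash
python3 -m inch '[{"tx":0,"ty":0,"tz":-0.2,"ax":0,"ay":0,"az":0},{"tx":0,"ty":0,"tz":-0.2,"ax":0,"ay":0,"az":0}]' && python3 -m inch '[{"tx":0,"ty":0,"tz":-0.2,"ax":0,"ay":0,"az":0},{"tx":0,"ty":0,"tz":-0.2,"ax":0,"ay":0,"az":0}]'
```

```text
time: 8.95
position: [0.5799, 0.2407, 0.0333]
ee_rot: [-2.696, -1.612, 0.0]
ft_force: [0.3, -0.8, -1.7]
width: 0.156
time: 9.15
position: [0.5799, 0.2407, 0.0312]
ee_rot: [-2.696, -1.612, 0.001]
ft_force: [-0.1, 0.3, -0.8]
width: 0.156
```

```bash
python3 -m inch '[{"tx":0,"ty":0,"tz":-0.2,"ax":0,"ay":0,"az":0},{"tx":0,"ty":0,"tz":-0.2,"ax":0,"ay":0,"az":0}]'
```

```text
time: 9.35
position: [0.5799, 0.2407, 0.0292]
ee_rot: [-2.696, -1.612, 0.0]
ft_force: [-0.6, 0.4, -2.2]
width: 0.152
```

```bash
python3 -m inch '[{"tx":0,"ty":0,"tz":-0.1,"ax":0,"ay":0,"az":0},{"tx":0,"ty":0,"tz":-0.1,"ax":0,"ay":0,"az":0}]'; python3 -m inch '[{"tx":0,"ty":0,"tz":-0.1,"ax":0,"ay":0,"az":0},{"tx":0,"ty":0,"tz":-0.1,"ax":0,"ay":0,"az":0}]'
```

```text
time: 9.55
position: [0.5801, 0.2408, 0.0288]
ee_rot: [2.696, 1.612, 0.001]
ft_force: [-1.7, -1.0, 2.2]
width: 0.155
time: 9.75
position: [0.5802, 0.2408, 0.0287]
ee_rot: [2.696, 1.612, 0.001]
ft_force: [-7.2, -2.1, 16.3]
width: 0.152
```

Contact came at z = 0.0288, which matches the predicted fully seated height of 0.0287; a plate that doesn't fit would have stopped near 0.041. I'll unload, release, rise and check by picture.

```bash
python3 -m inch '[{"tx":0,"ty":0,"tz":0.15,"ax":0,"ay":0,"az":0},{"tx":0,"ty":0,"tz":0.15,"ax":0,"ay":0,"az":0}]'; python3 -m inch '[{"tx":0,"ty":0,"tz":0,"ax":0,"ay":0,"az":0},{"tx":0,"ty":0,"tz":0,"ax":0,"ay":0,"az":0},{"tx":0,"ty":0,"tz":0,"ax":0,"ay":0,"az":0},{"tx":0,"ty":0,"tz":0,"ax":0,"ay":0,"az":0},{"tx":0,"ty":0,"tz":3,"ax":0,"ay":0,"az":0},{"tx":0,"ty":0,"tz":7,"ax":0,"ay":0,"az":0},{"tx":0,"ty":0,"tz":12,"ax":0,"ay":0,"az":0},{"tx":-4,"ty":-1,"tz":14,"ax":0,"ay":0,"az":0},{"tx":-9,"ty":-3,"tz":14,"ax":0,"ay":0,"az":0},{"tx":-14,"ty":-7,"tz":14,"ax":0,"ay":0,"az":0},{"tx":-18,"ty":-11,"tz":14,"ax":0,"ay":0,"az":0},{"tx":-21,"ty":-15,"tz":14,"ax":0,"ay":0,"az":0}]' 6; python3 -m inch '[{"tx":-2,"ty":-5,"tz":0,"ax":0,"ay":0,"az":0},{"tx":-4,"ty":-10,"tz":0,"ax":0,"ay":0,"az":0},{"tx":-5,"ty":-15,"tz":0,"ax":0,"ay":0,"az":0},{"tx":-5,"ty":-15,"tz":0,"ax":0,"ay":0,"az":0},{"tx":-5,"ty":-15,"tz":0,"ax":0,"ay":0,"az":0}]'
python3 - <<'E'
from h import *
c=snap('top','t6.png'); s=snap('scene','s6.png')
for z in(.048,.060): print(z,[ (np.round(x,4).tolist(),round(v,1)) for x,v in [fit(c,T,[.5795,.2405,-.494],z,span=(.012,.012,.1))]])
a=cv2.resize(c['pixels'][140:290,250:400,::-1],None,fx=2.66,fy=2.66,interpolation=2); b=cv2.resize(s['pixels'][200:350,260:410,::-1],None,fx=2.66,fy=2.66,interpolation=2)
cv2.imwrite('pics/v6.png',np.hstack([a,b]))
for k in('plate_1_centre','oil_bottle_centre'): print(k,manip.pinpoint('top',k)[:3])
E
```

```text
time: 9.95
position: [0.5802, 0.2408, 0.0291]
ee_rot: [2.696, 1.612, 0.0]
ft_force: [0.2, 0.4, -2.4]
width: 0.151
time: 11.15
position: [0.3836, 0.1083, 0.1689]
ee_rot: [2.695, 1.614, 0.001]
ft_force: [1.3, -1.1, 0.6]
width: 0.698
time: 11.65
position: [0.3351, -0.0425, 0.1693]
ee_rot: [2.699, 1.607, 0.001]
ft_force: [0.7, 0.3, 0.3]
width: 0.702
0.048 [([0.5789, 0.2361, -0.5606], np.float64(25.1))]
0.06 [([0.5767, 0.2371, -0.5538], np.float64(26.5))]
plate_1_centre [{'point': [187.2, 349.3], 'score': 0.16}]
oil_bottle_centre [{'point': [235.5, 325.1], 'score': 0.59}]
```

View pics/v6.png

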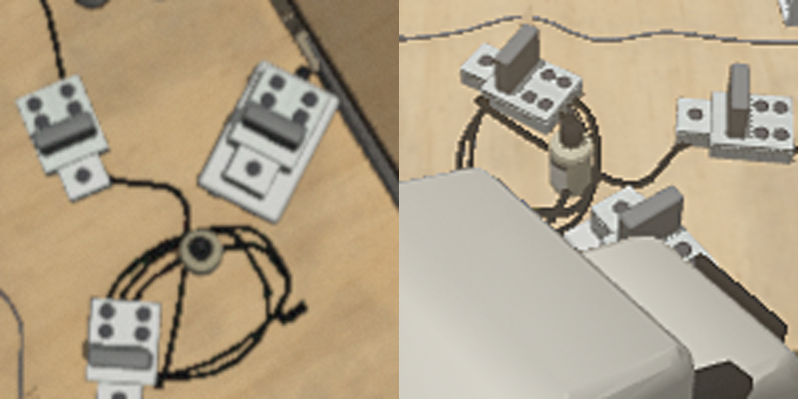

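Left (top view): plate C lies square over the deck, nose on nose. The other two plates and the bottle are standing undisturbed. I'll triangulate the nose hole, at top (345.5,203.2) and scene (343,278.2), as an independent height check.

```bash
python3 - <<'E'
from h import *
c=snap('top');s=snap('scene')
def tri(a,b):
    Pa=c['camera_matrix']@c['view'][:3];Pb=s['camera_matrix']@s['view'][:3]
    X=cv2.triangulatePoints(Pa,Pb,np.float64(a).reshape(2,1),np.float64(b).reshape(2,1)); return (X[:3]/X[3]).ravel().round(4)
def f(u,v,x): return [(u-x)/2.66+(250 if x==0 else 260)-.3,v/2.66+(140 if x==0 else 200)-.3]
print('C nose hole',tri(f(254,168,0),f(620,208,399)))
print('A nose hole',tri(f(83,176,0),f(695,114,399)))
print('expected C',[.5796-.029*.881,.2405+.029*.474])
for z in(.048,.06): print(z,(proj(c,[.554,.2542,z])).round(1),(proj(s,[.554,.2542,z])).round(1))
E
```

```text
C nose hole [0.5541 0.2527 0.0486]
A nose hole [0.556  0.3755 0.0177]
expected C [0.554051, 0.25424599999999997]
0.048 [344.5 203.2] [343.4 277.5]
0.06 [344.8 202.1] [343.6 273.3]
```

The nose hole comes out at z = 0.0486, against 0.048 if seated and 0.060 if perched. A plate on the desk checks at 0.0177, against 0.018. It's seated, so I'm handing in.

```bash
python3 -c "
from rig import manip
print(manip.finish_job(), manip.get_obs()['time'])"
```

```text
the job is handed in; nothing more can be done
the job is handed in; nothing more can be done
```

The plate nearest the robot's right fitted at the first try. It is seated on the shaker deck over both pins, nose over nose, and I handed the job in at about 12 s of the 72 s. The other two plates were never touched and lie flat. The bottle is still upright, and the arm is withdrawn, touching nothing.

**Checks that agreed**
- The plate stopped 30.1 mm above its height on the desk, which is the deck's height. A plate that did not fit would have stopped 12 mm higher.
- Triangulating its nose hole from both cameras gave z = 48.6 mm. A seated plate should read 48 mm and a perched one 60 mm. A plate lying on the desk read 17.7 mm, against 18 mm expected.
- The nose hole was within about 1.5 mm of its expected position across the deck.

**Failed or disagreed**
- The first grasp closed on nothing, because the real fingertips sit about 29 mm above the reported TCP. I corrected for that and the second grasp held.
- The outline fit of the seated plate was unreliable, being white on white: it was 4 mm and 4° off. I relied on the height checks and the final picture instead.
- I viewed 12 pictures, two over the budget of 10.

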